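Close the blue tub and push its label holder behind the shelf lip, holding it home

TASK

Get the blue tub ready for sale: first press its blue lid straight down until it is fully seated, then take the blue label holder off the rim of the red bin and push it down over the shelf's front lip, directly in front of the blue tub, long tongue behind the lip and ticket facing out, until it is fully home. Finish while still holding it pressed down firmly, so that the sticky pad in its slot takes: do not let go of it. Do not ram the lid or the lip, and leave everything else where it stands.

Things in the scene. Friction and masses are not known exactly. Their poses are not given: they have to be found in the camera images.
- shelf: low bench shelf, fixed, 500 mm wide (y), 240 mm deep: plywood deck 60 mm above the table, orange steel front beam standing up past it as a lip; blue posts at the four corners, beyond its ends, 100 mm high in front, 200 mm behind. Origin on the table under the lip's middle; x points back over the deck, away from the robot, y along the lip. The deck is bare for 45 mm behind the lip
- lip_top (a point): middle of the top edge of the orange lip, 84 mm above the table and 24 mm above the deck; axes as the shelf's. The lip is a flat upright sheet 3 mm thick (x -1.5 to +1.5 mm) along the shelf's whole width, rigid
- tub_blue: white round tub with the blue push-on lid, fixed on the deck about 110 mm behind the lip; origin at the centre of its underside (60 mm above the table), axes parallel to the shelf's. Tub 91 mm across, 66 mm high; lid 98 mm across. The three tubs stand about 140 mm apart along the shelf, in any order
- blue_lid (a joint): how far the blue lid has been pushed down, m: 0 is proud by 8 mm, 0.008 is fully seated against a solid stop (from 0.0065 it counts as seated). It starts at 0 to 0.002, is a stiff push fit needing about 8 N all the way, and stays where it is left
- blue_lid_top (a point): centre of the flat top of the blue lid, where to press; 80 mm above the tub's underside when the joint reads 0, 72 mm when seated
- tub_red: same tub with a red lid, already seated; lid top 72 mm above the tub's underside (132 mm above the table); fixed bystander
- tub_yellow: same tub with a yellow lid, already seated; lid top 72 mm above the tub's underside; fixed bystander
- label_holder: loose blue plastic label holder, 35 to 65 g, 80 mm wide (y), starting upright over the front rim of the red bin. Origin: centre of the slot's roof, the downward face that lands on a rim or lip. z up, x to its back (ticket faces -x). Below a bridge (12 mm thick, z 0 to 4 mm) lies the slot, 6 mm wide (x -3 to 3): front leg x -6 to -3 down to z -10, rear tongue x 3 to 6 down to z -18 mm
- tongue_tip (a point): bottom middle of the holder's longer rear tongue, at x +4.5, z -18 mm from the holder's origin; 8 mm lower than the front leg. Home: tongue behind (+x of) the lip, slot roof resting on the lip's top
- bin_red: red plastic picking bin with wooden discs, fixed, 150 mm long (x), 105 mm wide (y), walls 4 mm; front wall (at -x, towards the robot) 55 mm high and carrying the label holder at its middle, back 90 mm high. Origin at the centre of its underside on the table; the front wall's middle is 73 mm from it towards -x
- bin_green: green picking bin, same size and shape, fixed bystander
- cone_tall: cream yarn cone standing, 170 mm high, 72 mm across its foot; origin centre of underside; leave alone
- cone_mid: cream yarn cone standing, 140 mm high, 68 mm across its foot; origin centre of underside; leave alone
- bobbin: small red bobbin standing on the deck at the shelf's +y end, 70 mm high, 38 mm across; origin centre of underside; leave alone
- tape_roll: roll of brown tape lying flat, 92 mm across, 24 mm high; origin centre of underside; leave alone
- card_stack: stack of blank white tickets, 55 x 85 x 18 mm; origin centre of underside; leave alone
- tube_offcut: cardboard tube standing, 60 mm across, 75 mm high; origin centre of underside; leave alone
- panel_mid (a point): middle of the holder's upright ticket panel, 27 mm above the holder's origin; the panel is 10 mm thick (x), 80 mm wide (y) and stands from 4 to 50 mm above the origin: grip it here through its 10 mm thickness
Things that resemble listed ones, but are neither listed nor needed, are in the scene too. There is more than one size of the label_holder; the one meant has the size given above.

How it is judged:
On the way, in this order (a step that is already met when the one before it is completed fails the run):
1. the blue lid is pressed down until seated, while the label holder is still on the bin (value of joint blue_lid above 0.0065 m and distance of label_holder from where it was at the start of the episode below 0.02 m), for 0.2 s.
2. the label holder is lifted clear of the bin (z of label_holder in the frame of bin_red above 0.085 m), for 0.1 s.
3. the label holder is home over the lip in front of the blue tub, tongue behind, pressed down (z of label_holder in the frame of lip_top between -0.003 and 0.002 m and x of label_holder in the frame of lip_top between -0.004 and 0.004 m and x of tongue_tip in the frame of lip_top above 0 m and y of label_holder in the frame of tub_blue between -0.02 and 0.02 m and angle between the y axis of label_holder and the y axis of shelf, either way round below 0.1 rad and angle between label_holder's own z axis and vertical below 0.15 rad and contact force between label_holder and shelf above 4 N), for 0.3 s.
At the end, for the whole second after the job is handed in: Lid pushed down 6.5 of 8 mm or more. Holder's slot roof within 2 mm of the lip's top, tongue behind, within 20 mm of the tub's centre along the shelf, within 0.1 rad of the lip, upright within 0.15 rad, touched by the fingers and pressed on the shelf with over 4 N through the last second (all of step 3 and contact force between the fingers and label_holder above 3 N and contact force between label_holder and bin_red below 0.1 N and value of joint blue_lid above 0.0065 m); the arm keeps its last pose, push and grip.
It fails at once if the lip is rammed: over 60 N between label holder and shelf (contact force between label_holder and shelf above 60 N).
It fails at once if the blue tub or its lid is rammed: over 60 N (contact force between the fingers and tub_blue above 60 N).
It fails at once if a bystander is pushed more than 30 mm (distance of any of cone_tall, cone_mid, bobbin, tape_roll, card_stack, tube_offcut from where it was at the start of the episode above 0.03 m).
It also fails if it takes over 54 s, if anything falls off the work surface, if the arm or the gripper's body presses on something with over 40 N, if the wrist force passes 120 N, or if a joint passes its speed limit or range.

ROBOT

A 6-joint arm with a two-finger parallel gripper is mounted at the origin on the work surface. World frame = base frame: x ahead of the robot, y to its left, z up, the work surface at z = 0. Lengths are in m, angles in rad, forces in N, time in s.
With the tool pointing down it reaches from about 0.35 to 0.975 m from the base axis. Payload 4.9 kg.
Tool frame: the origin (TCP) lies on the mounting face of the last link; the fingertips stand 173 mm ahead of it and the grasp point (between the pads) lies ctrl.pinch_z ahead of it (ctrl.pinch_z is the distance from the TCP to the grasp point, in m); z points along the fingers, y is the line along which they close (so a half turn about z gives the same grasp; the last joint's range is limited). The gripper opens to 85 mm and grips with 20 to 120 N. Pads are 22 mm wide; open, the fingers measure 114 mm over their backs; the gripper's body (76 mm by 85 mm) begins 54 mm behind the grasp point. The pads swing forward as they close: fully open they stand 13 mm farther back than shut.
Start: joints at [-1.449, 0.053, 1.613, -0, 1.476, -0.119], TCP at [0.149, -0.607, 0.405] pointing down, gripper open.
Joint ranges: [-3.01, 3.01], [-1.01, 2.22], [0.06, 2.58], [-1.02, 4.17], [0.09, 2.62], [-3.14, 3.14]. Speed limits (rad/s): [2.57, 2.57, 3.14, 3.14, 3.14, 3.14].

INTERFACE

Orientations are given as a rotation vector (axis times angle).
In Python, from station import telemetry, eyes, ctrl gives the robot as it stands.
- The arm moves only by the tool apply_moves, never from a script. Its argument "plan" is a list of rows, each a list of 5 numbers: the finger opening in m, from 0 to 0.0854, then the shift along the tool's x, y, z in m, then the turn about the tool's z in rad. In form: [[jaw, x, y, z, roll], ...]. A call has 1 to 12 rows; each row is the pose to reach, as a shift and turn from the pose commanded when the call began, along the tool's axes at that moment; what a row does not reach only later rows make up. A row lasts 1/12 s, in which the tool goes at most 41.7 mm and 7.16 degrees, less where a joint would pass 70% of its speed; a pose out of reach is approached as far as the arm can. A call with a gripper value outside its range is refused whole. The fingers move at their own pace and stop on an object; "newtons" is the grip in N (left out, the last holds). Time passes only in rows, so rows that repeat a pose let the fingers close. It gives the time, the measured TCP pose, the force, the opening and the grip force at its end, in the units of the state.
- telemetry.get_obs(): the state, without advancing time (a new reading comes with each control period).
- eyes.get_image(name): name is "scene" or "top"; returns a dict with "img" (480x640x3 uint8, blue, green, red), "range_z" (480x640 float32, m along the optical axis (not along the pixel's ray), 0 where there is no reading), "K" (3x3 intrinsics, pixels), "pose" (4x4, takes a point from camera to world coordinates). Camera axes: x right, y down, z forward; pixel columns grow to the right and rows downward; lengths in m; the calibration is good to about 2 mm. A picture is of the moment at which its call begins.
- ctrl.finish_job(): hands the job in; it is judged then, once.
Trained networks look in a picture, given as the dict that the camera call returned (one of the last four; its "shot" number tells which), for a name from the list of things; names that differ only in an ending like _2 or _b are one class to them, and where a whole thing is asked for, a point or a joint stands for the part that bears it (a point fixed in the world has none). Each returns a list of dicts, best first, with "confidence" (0 to 1); they miss things now and then, are a little off and sometimes report something else, mostly with a low value. They report only what shows in the picture. A call takes as long as a camera call. They do not tell look-alikes from the thing itself.
- eyes.search_frame(thing, picture): "box" ([left, top, right, bottom] in pixels, round what is visible of it).
- eyes.outline_of(thing, picture): "region" (480x640 bool, what is visible of it) and "box" ([left, top, right, bottom] in pixels, round what is visible of it).
- eyes.tip_of(thing, picture): "point" ([column, row] in pixels: a listed point, or the origin of a listed thing).
The state is a dict: "t": time; "q": joint angles; "dq": joint speeds; "effort": joint torques, N m; "tool_pos": TCP position; "tool_rot": TCP orientation; "contact_force": force on the tool from outside, world axes, zero at the start; "wrist_torque": the same for the moment, N m; "opening": finger opening in m; "grip_force": force on a finger pad.
Only numpy, scipy, OpenCV 4.12 (cv2) and the standard library are available. Lean on these libraries where they do the work, as an engineer would, in place of code of your own. Each camera call takes 0.05 s, during which the arm holds its last target. There are 200 camera calls.

## Working session

There is one attempt and no reset: what is moved stays moved. The work goes in short steps, Python scripts to look and compute and a tool call to move; the robot and the scene stay as the last step left them, time stands still between calls to the robot, and variables do not carry over. Pictures are saved under pics/ and viewed, at most 10 in all, crops included, and the job is handed in when it is done.

Besides the shell and the picture viewer there is one more tool, called after "Emit:" by a JSON object that holds its "api" and its "payload", one argument or row to a line. apply_moves: Moves the arm, as the interface text tells. Its arguments: {"type":"object","properties":{"plan":{"type":"array","items":{"type":"array","items":{"type":"number"}}},"newtons":{"type":"number"}},"required":["plan"]}

```bash
mkdir -p pics; cat > h.py <<'E'
import numpy as np,cv2
from station import telemetry,eyes,ctrl
from scipy.spatial.transform import Rotation as R
def cloud(p):
    z=p["range_z"];K=p["K"];v,u=np.mgrid[:480,:640]
    c=np.stack([(u-K[0,2])/K[0,0]*z,(v-K[1,2])/K[1,1]*z,z],-1)
    P=c@p["pose"][:3,:3].T+p["pose"][:3,3];P[z==0]=np.nan;return P
E
python3 - <<'E'
from h import *
o=telemetry.get_obs();print(o["t"],o["tool_pos"],o["tool_rot"],ctrl.pinch_z,o["opening"])
print(R.from_rotvec(o["tool_rot"]).as_matrix().round(3))
for n in("scene","top"):
    p=eyes.get_image(n);cv2.imwrite(f"pics/{n}0.png",p["img"]);P=cloud(p)
    print(n,p["pose"].round(3).tolist(),p["K"][0,0])
    for t in("label_holder","blue_lid_top","tub_blue","tub_red","tub_yellow","bin_red","bin_green","shelf"):
        for d in eyes.outline_of(t,p)[:4]:
            q=P[d["region"]];q=q[~np.isnan(q[:,0])]
            print(t,round(d["confidence"],2),np.round(d["box"]).tolist(),np.percentile(q,[3,50,97],axis=0).round(3).tolist() if len(q) else 0)
    for t in("lip_top","blue_lid_top","panel_mid","tub_blue"):
        for d in eyes.tip_of(t,p)[:4]:
            u,v=np.round(d["point"]).astype(int);print(t,round(d["confidence"],2),u,v,P[min(v,479),min(u,639)].round(3))
E
```

```text
0.0 [ 0.14902767 -0.60670832  0.40346494] [-3.11680427e+00 -3.77062848e-01 -4.37656088e-05] 0.1547 0.08549275107486157
[[ 0.971  0.238 -0.   ]
 [ 0.238 -0.971  0.002]
 [ 0.    -0.002 -1.   ]]
scene [[-0.573, 0.668, -0.475, 1.344], [0.819, 0.458, -0.345, 0.664], [-0.013, -0.587, -0.809, 1.466], [0.0, 0.0, 0.0, 1.0]] 584.2124467219744
label_holder 0.8 [283.0, 316.0, 330.0, 356.0] [[0.717, 0.179, 0.002], [0.761, 0.231, 0.015], [0.802, 0.279, 0.022]]
label_holder 0.76 [380.0, 244.0, 404.0, 275.0] [[0.44, 0.27, 0.035], [0.453, 0.31, 0.079], [0.462, 0.347, 0.109]]
blue_lid_top 0.82 [190.0, 169.0, 224.0, 196.0] [[0.525, -0.326, 0.126], [0.572, -0.281, 0.14], [0.613, -0.239, 0.147]]
tub_blue 0.79 [190.0, 173.0, 218.0, 207.0] [[0.529, -0.323, 0.071], [0.579, -0.271, 0.138], [0.612, -0.24, 0.146]]
tub_blue 0.29 [139.0, 151.0, 347.0, 305.0] [[0.459, -0.402, 0.023], [0.627, -0.099, 0.062], [0.699, 0.145, 0.189]]
tub_red 0.78 [221.0, 190.0, 258.0, 227.0] [[0.532, -0.186, 0.07], [0.583, -0.137, 0.132], [0.618, -0.103, 0.139]]
tub_yellow 0.95 [262.0, 210.0, 297.0, 251.0] [[0.53, -0.051, 0.063], [0.
[... 2351 characters left out ...]
 0.015], [0.598, 0.355, 0.092]]
bin_red 0.68 [309.0, 199.0, 328.0, 214.0] [[0.584, 0.07, 0.058], [0.594, 0.087, 0.106], [0.608, 0.104, 0.131]]
bin_red 0.5 [481.0, 280.0, 552.0, 358.0] [[0.255, -0.448, -0.001], [0.332, -0.394, 0.02], [0.404, -0.322, 0.091]]
bin_green 0.94 [479.0, 281.0, 553.0, 357.0] [[0.255, -0.448, -0.001], [0.333, -0.395, 0.02], [0.404, -0.322, 0.091]]
shelf 0.68 [297.0, 155.0, 543.0, 271.0] [[0.458, -0.401, 0.033], [0.563, -0.13, 0.06], [0.695, 0.128, 0.184]]
lip_top 0.62 414 266 [ 0.458 -0.145  0.057]
panel_mid 0.81 265 160 [0.742 0.232 0.016]
panel_mid 0.69 257 312 [0.347 0.243 0.006]
panel_mid 0.57 227 264 [0.453 0.306 0.104]
tub_blue 0.6 468 220 [ 0.555 -0.261  0.139]
```

View pics/scene0.png

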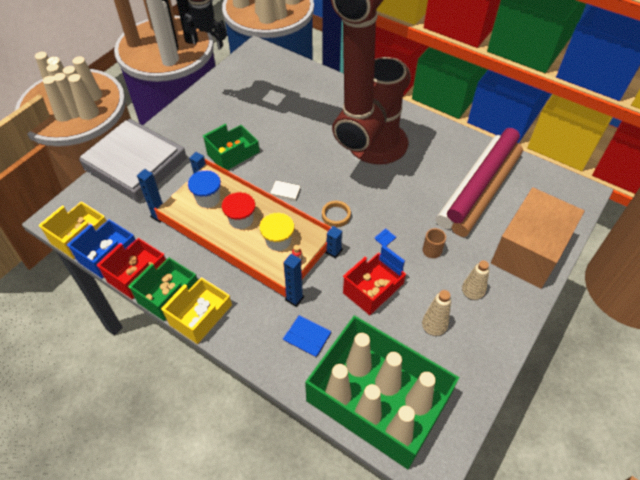

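View pics/top0.png

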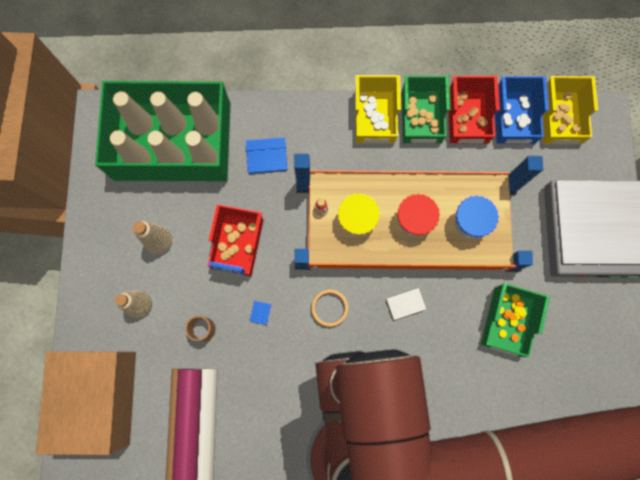

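Scene: blue lid is at top (477,217)/scene (204,184). Holder candidates:
- Upright one on the red bin's rim, top (227,267)/scene (392,260).
- Larger flat one, top (266,156).
- Smaller flat one, top (260,312).

By the description it is the one on the bin. I'll measure it precisely and check one crop.

```bash
python3 - <<'E'
from h import *
S=[];
for n in("scene","top"):
    p=eyes.get_image(n);P=cloud(p);im=p["img"].astype(int);b,g,r=im[...,0],im[...,1],im[...,2]
    X,Y,Z=P[...,0],P[...,1],P[...,2]
    blue=(b>r+50)&(b>g+30)
    m=blue&(abs(X-.57)<.07)&(abs(Y+.28)<.07)&(Z>.12)
    q=P[m];(c,rad)=cv2.minEnclosingCircle(q[:,:2].astype(np.float32));print(n,"lid",c,rad,np.median(q[:,2]),len(q))
    m=blue&(abs(X-.455)<.04)&(abs(Y-.31)<.07)&(Z>.02)
    q=P[m];top=q[q[:,2]>np.nanmax(q[:,2])-.05]
    print("holder z",np.percentile(q[:,2],[1,50,99]).round(4),"rect",cv2.minAreaRect(q[q[:,2]>.06][:,:2].astype(np.float32)),len(q))
    t=q[q[:,2]>np.percentile(q[:,2],99)-.006];print(" top edge",t.mean(0).round(4),cv2.minAreaRect(t[:,:2].astype(np.float32)),len(t))
    orange=(r>b+60)&(r>g+40)
    m=orange&(abs(X-.46)<.03)&(Y>-.37)&(Y<.1)&(Z>.02)&(Z<.1)
    q=P[m];print("orange",np.percentile(q,[1,50,99],axis=0).round(4).tolist(),len(q))
    t=q[q[:,2]>.075]
    if len(t)>20: f=np.polyfit(t[:,1],t[:,0],1);print(" lip x=",f,len(t),np.std(t[:,0]-np.polyval(f,t[:,1])))
    red=(r>b+80)&(r>g+80)
    m=red&(abs(X-.53)<.11)&(abs(Y-.3)<.09)&(Z>.02);print("bin",cv2.minAreaRect(P[m][:,:2].astype(np.float32)))
    if n=="scene": cv2.imwrite("pics/crop.png",cv2.resize(p["img"][215:325,325:465],None,fx=5,fy=5,interpolation=2))
E
```

```text
scene lid (0.5719892978668213, -0.2843720614910126) 0.05275840684771538 0.14022377136993658 655
holder z [0.038  0.0805 0.1112] rect ((0.4507044851779938, 0.30885809659957886), (0.08077213913202286, 0.01759827882051468), 81.6527328491211) 403
 top edge [0.4512 0.3083 0.1082] ((0.45174315571784973, 0.3086914122104645), (0.08059684932231903, 0.012142614461481571), 79.54879760742188) 55
orange [[0.4541, -0.3655, 0.0551], [0.4605, -0.1126, 0.0701], [0.4874, 0.0943, 0.0919]] 951
 lip x= [0.0035393  0.46021225] 349 0.002526803830032709
bin ((0.5227823853492737, 0.2953396141529083), (0.11732905358076096, 0.15261724591255188), 80.3504638671875)
top lid (0.5651473999023438, -0.2834669351577759) 0.05044969171285629 0.13895527192551982 1323
holder z [0.0709 0.1035 0.1112] rect ((0.4476185739040375, 0.310282826423645), (0.07820223271846771, 0.009312442503869534), 79.26586151123047) 154
 top edge [0.4481 0.3122 0.1077] ((0.44784390926361084, 0.3092256784439087), (0.07490833848714828, 0.008578423410654068), 79.36687469482422) 60
orange [[0.4563, -0.3653, 0.0219], [0.4582, -0.129, 0.0613], [0.4672, 0.0931, 0.0884]] 1140
 lip x= [0.00373306 0.45925549] 345 0.0011171975312257217
bin ((0.5216408967971802, 0.2997792363166809), (0.11386507004499435, 0.14949026703834534), 78.95213317871094)
```

View pics/crop.png

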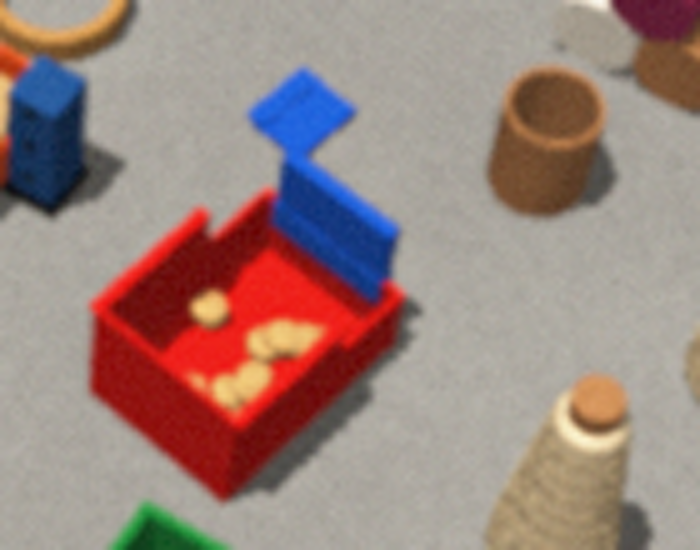

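The crop shows the 80 mm upright holder straddling the red bin's front rim. Bin and holder both have a yaw of about -10.5°, and the ticket faces the robot. Choice confirmed, so next I press the lid at about (0.568, -0.284).

Emit:
{"api": "apply_moves", "payload": {
  "plan": [
    [0,0.484,-0.214,0,-1.15],
    [0,0.484,-0.214,0,-1.15],
    [0,0.484,-0.214,0,-1.15],
    [0,0.484,-0.214,0,-1.15],
    [0,0.484,-0.214,0,-1.15],
    [0,0.484,-0.214,0,-1.15],
    [0,0.484,-0.214,0,-1.15],
    [0,0.484,-0.214,0,-1.15],
    [0,0.484,-0.214,0,-1.15],
    [0,0.484,-0.214,0,-1.15],
    [0,0.484,-0.214,0,-1.15],
    [0,0.484,-0.214,0,-1.15]
  ],
  "newtons": 40
}}

```text
t: 2.4
tool_pos: [0.5463, -0.2999, 0.4049]
tool_rot: [2.411, 2.013, 0.0]
contact_force: [0.2, 0.3, 0.1]
opening: -0.0002
grip_force: 0.0
```

```bash
cat >> h.py <<'E'
def to(x,y,z=None,yaw=None):
    o=telemetry.get_obs();M=R.from_rotvec(o["tool_rot"]).as_matrix();p=np.array(o["tool_pos"])
    y0=np.arctan2(M[1,0],M[0,0]);d=np.array([x,y,p[2] if z is None else z])-p
    print("t",o["t"],"p",p.round(4),"yaw",y0.round(4),"tilt",M[2].round(4),"F",np.round(o["contact_force"],1),"open",round(o["opening"],4),round(o["grip_force"],1))
    print("shift",(M.T@d).round(4),"roll",None if yaw is None else round(y0-yaw,4))
E
python3 -c "
from h import *
to(.568,-.284,.33,1.388)"
```

```text
t 2.4 p [ 0.5463 -0.2999  0.4049] yaw 1.391 tilt [-3.e-04  5.e-04 -1.e+00] F [0.2 0.3 0.1] open -0.0002 0.0
shift [0.0195 0.0185 0.0749] roll 0.003
```

Emit:
{"api": "apply_moves", "payload": {
  "plan": [
    [0,0.0195,0.0185,0.03,0],
    [0,0.0195,0.0185,0.06,0],
    [0,0.0195,0.0185,0.07,0],
    [0,0.0195,0.0185,0.075,0],
    [0,0.0195,0.0185,0.075,0],
    [0,0.0195,0.0185,0.075,0]
  ]
}}

```text
t: 2.9
tool_pos: [0.5664, -0.2867, 0.3311]
tool_rot: [2.412, 2.01, 0.001]
contact_force: [-0.3, -0.5, 0.1]
opening: -0.0001
grip_force: 0.0
```

```bash
python3 -c "
from h import *
to(.568,-.284,.312)"
```

```text
t 2.9 p [ 0.5664 -0.2867  0.3311] yaw 1.3893 tilt [-8.0e-04  1.6e-03 -1.0e+00] F [-0.3 -0.5  0.1] open -0.0001 0.0
shift [0.0029 0.0011 0.0191] roll None
```

Centred within 3 mm. I'll press in small steps.

Emit:
{"api": "apply_moves", "payload": {
  "plan": [
    [0,0,0,0.008,0],
    [0,0,0,0.012,0],
    [0,0,0,0.015,0],
    [0,0,0,0.0165,0],
    [0,0,0,0.018,0],
    [0,0,0,0.0195,0],
    [0,0,0,0.021,0],
    [0,0,0,0.021,0]
  ]
}}

```text
t: 3.57
tool_pos: [0.5665, -0.2858, 0.3103]
tool_rot: [-2.412, -2.013, 0.001]
contact_force: [-4.1, 1.3, 6.4]
opening: 0.0001
grip_force: 3.1
```

Emit:
{"api": "apply_moves", "payload": {
  "plan": [
    [0,0,0,0.001,0],
    [0,0,0,0.002,0],
    [0,0,0,0.003,0],
    [0,0,0,0.004,0],
    [0,0,0,0.005,0],
    [0,0,0,0.006,0],
    [0,0,0,0.006,0]
  ]
}}

```text
t: 4.15
tool_pos: [0.5666, -0.2858, 0.3054]
tool_rot: [-2.412, -2.013, 0.001]
contact_force: [-6.0, 2.3, 10.7]
opening: 0.0001
grip_force: 5.1
```

Emit:
{"api": "apply_moves", "payload": {
  "plan": [
    [0,0,0,0.001,0],
    [0,0,0,0.002,0],
    [0,0,0,0.003,0],
    [0,0,0,0.003,0]
  ]
}}

```text
t: 4.48
tool_pos: [0.5668, -0.2859, 0.3053]
tool_rot: [-2.412, -2.013, 0.002]
contact_force: [-12.3, 5.8, 21.2]
opening: -0.0001
grip_force: 10.7
```

Emit:
{"api": "apply_moves", "payload": {
  "plan": [
    [0,0,0,0,0],
    [0,0,0,0,0],
    [0,0,0,-0.005,0],
    [0,0,0,-0.02,0],
    [0,0,0,-0.05,0],
    [0.06,0,0,-0.09,0],
    [0.06,0,0,-0.12,0],
    [0.06,0,0,-0.12,0]
  ]
}}

```text
t: 5.15
tool_pos: [0.5677, -0.2863, 0.4299]
tool_rot: [2.401, 2.004, 0.007]
contact_force: [0.7, 0.1, 2.9]
opening: 0.0355
grip_force: 0.0
```

```bash
python3 -c "
from h import *
to(.45,.309,.40,1.388)
p=eyes.get_image('top');P=cloud(p);im=p['img'].astype(int);b,g,r=im[...,0],im[...,1],im[...,2]
m=(b>r+50)&(b>g+30)&(abs(P[...,0]-.57)<.04)&(abs(P[...,1]+.284)<.04);print('lid z',np.nanmedian(P[m][:,2]))
"
```

```text
t 5.15 p [ 0.5677 -0.2863  0.4299] yaw 1.3908 tilt [-0.0058  0.0138 -0.9999] F [0.7 0.1 2.9] open 0.0355 0.0
shift [ 0.5648 -0.2227  0.0236] roll 0.0028
lid z 0.13170749029101247
```

Emit:
{"api": "apply_moves", "payload": {
  "plan": [
    [0.06,0.564,-0.224,0,0],
    [0.06,0.564,-0.224,0,0],
    [0.06,0.564,-0.224,0,0],
    [0.06,0.564,-0.224,0,0],
    [0.06,0.564,-0.224,0,0],
    [0.06,0.564,-0.224,0,0],
    [0.06,0.564,-0.224,0,0],
    [0.06,0.564,-0.224,0,0],
    [0.06,0.564,-0.224,0,0],
    [0.06,0.564,-0.224,0,0],
    [0.06,0.564,-0.224,0,0],
    [0.06,0.564,-0.224,0,0]
  ]
}}

```text
t: 6.2
tool_pos: [0.4671, 0.2064, 0.4187]
tool_rot: [-2.412, -2.012, 0.002]
contact_force: [1.2, -0.0, -0.6]
opening: 0.0598
grip_force: 0.0
```

Emit:
{"api": "apply_moves", "payload": {
  "plan": [
    [0.06,0.1,-0.04,0,0],
    [0.06,0.1,-0.04,0,0],
    [0.06,0.1,-0.04,0,0]
  ]
}}

```text
t: 6.45
tool_pos: [0.4452, 0.3132, 0.4186]
tool_rot: [-2.408, -2.015, 0.002]
contact_force: [-1.3, -0.8, -0.3]
opening: 0.0598
grip_force: 0.0
```

```bash
python3 -c "
from h import *
to(.45,.309,.3,1.388)"
```

```text
t 6.45 p [0.4452 0.3132 0.4186] yaw 1.3936 tilt [-0.    -0.002 -1.   ] F [-1.3 -0.8 -0.3] open 0.0598 0.0
shift [-0.0033  0.0057  0.1185] roll 0.0056
```

Emit:
{"api": "apply_moves", "payload": {
  "plan": [
    [0.05,-0.0033,0.0055,0.04,0.006],
    [0.05,-0.0033,0.0055,0.08,0.006],
    [0.05,-0.0033,0.0055,0.11,0.006],
    [0.05,-0.0033,0.0055,0.12,0.006],
    [0.05,-0.0033,0.0055,0.12,0.006],
    [0.05,-0.0033,0.0055,0.12,0.006]
  ]
}}

```text
t: 6.95
tool_pos: [0.4518, 0.3058, 0.3]
tool_rot: [-2.418, -2.005, 0.001]
contact_force: [0.1, 0.2, 0.3]
opening: 0.05
grip_force: 0.0
```

```bash
python3 -c "
from h import *
to(.45,.309,.24,1.388)
for n in ('scene','top'):
    p=eyes.get_image(n);P=cloud(p);im=p['img'].astype(int);b,g,r=im[...,0],im[...,1],im[...,2]
    q=P[(b>r+50)&(b>g+30)&(abs(P[...,0]-.45)<.04)&(abs(P[...,1]-.31)<.06)&(P[...,2]>.06)];print(n,len(q),q.mean(0))
    cv2.imwrite(f'pics/{n}1.png',cv2.resize(p['img'][190:290,320:460] if n=='scene' else p['img'][200:300,170:310],None,fx=5,fy=5,interpolation=2))
"
```

```text
t 6.95 p [0.4518 0.3058 0.3   ] yaw 1.3846 tilt [-2.e-04 -3.e-04 -1.e+00] F [0.1 0.2 0.3] open 0.05 0.0
shift [ 0.0028 -0.0023  0.06  ] roll -0.0034
scene 226 [0.4554891  0.31764175 0.08836582]
top 36 [0.44400711 0.29687561 0.10455685]
```

View pics/scene1.png

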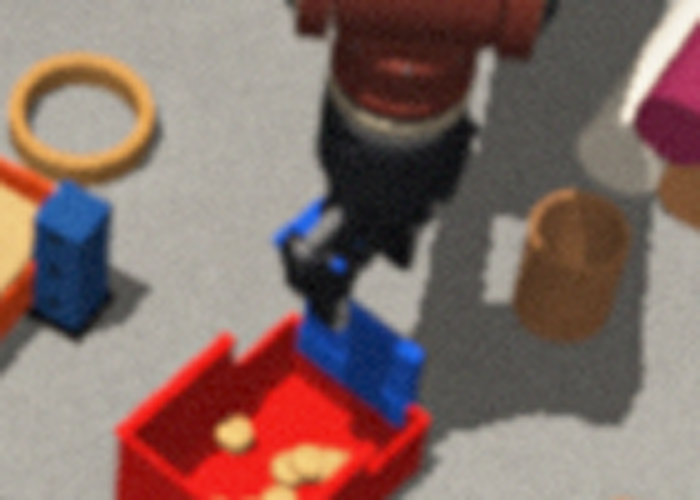

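The fingers are above the panel in the crop (far finger near (335,290), panel near (360,350)) and straddle it. I'll descend and grip.

Emit:
{"api": "apply_moves", "payload": {
  "plan": [
    [0.05,0.003,-0.002,0.02,-0.003],
    [0.05,0.003,-0.002,0.04,-0.003],
    [0.05,0.003,-0.002,0.055,-0.003],
    [0.05,0.003,-0.002,0.06,-0.003],
    [0.05,0.003,-0.002,0.06,-0.003],
    [0.02,0.003,-0.002,0.06,-0.003],
    [0.02,0.003,-0.002,0.06,-0.003],
    [0.02,0.003,-0.002,0.06,-0.003],
    [0.02,0.003,-0.002,0.06,-0.003]
  ],
  "newtons": 30
}}

```text
t: 7.8
tool_pos: [0.4507, 0.3094, 0.241]
tool_rot: [2.415, 2.009, 0.003]
contact_force: [-0.9, 0.4, 0.1]
opening: 0.0197
grip_force: 0.0
```

Emit:
{"api": "apply_moves", "payload": {
  "plan": [
    [0.013,0,0,0,0],
    [0.01,0,0,0,0],
    [0,0,0,0,0],
    [0,0,0,0,0],
    [0,0,0,0,0]
  ]
}}

```text
t: 8.22
tool_pos: [0.4503, 0.3093, 0.2402]
tool_rot: [-2.415, -2.009, -0.001]
contact_force: [-1.8, -0.5, 5.1]
opening: 0.0097
grip_force: 29.8
```

Emit:
{"api": "apply_moves", "payload": {
  "plan": [
    [0,0,0,0,0],
    [0,0,0,-0.005,0],
    [0,0,0,-0.015,0],
    [0,0,0,-0.035,0],
    [0,0,0,-0.065,0],
    [0,0,0,-0.1,0],
    [0,0,0,-0.12,0],
    [0,0,0,-0.13,0],
    [0,0,0,-0.13,0]
  ],
  "newtons": 70
}}

```text
t: 8.97
tool_pos: [0.4508, 0.3095, 0.3733]
tool_rot: [2.414, 2.008, 0.009]
contact_force: [0.1, -0.7, -0.9]
opening: 0.0089
grip_force: 68.1
```

```bash
python3 -c "
from h import *
to(.40,-.284,.37,1.5708)
M=R.from_rotvec(telemetry.get_obs()['tool_rot']).as_matrix();p=np.array(telemetry.get_obs()['tool_pos'])
for n in ('scene','top'):
    im=eyes.get_image(n);P=cloud(im);a=im['img'].astype(int);b,g,r=a[...,0],a[...,1],a[...,2]
    q=P[(b>r+50)&(b>g+30)&(abs(P[...,0]-.45)<.04)&(abs(P[...,1]-.31)<.07)&(P[...,2]>.13)]
    l=(q-p)@M;print(n,len(q),'tool frame pct',np.percentile(l,[2,50,98],axis=0).round(4).tolist())
    cv2.imwrite(f'pics/{n}2.png',cv2.resize(im['img'][180:280,330:450],None,fx=5,fy=5,interpolation=2))
"
```

```text
t 8.9667 p [0.4508 0.3095 0.3733] yaw 1.3878 tilt [ 0.0036  0.0049 -1.    ] F [ 0.1 -0.7 -0.9] open 0.0089 68.1
shift [-0.5928  0.0581  0.0014] roll -0.183
scene 273 tool frame pct [[-0.0386, -0.0009, 0.1309], [0.017, 0.0045, 0.1762], [0.0388, 0.0087, 0.2015]]
top 13 tool frame pct [[-0.031, -0.0122, 0.0634], [-0.0191, -0.0037, 0.1404], [-0.0162, -0.0, 0.1433]]
```

View pics/scene2.png

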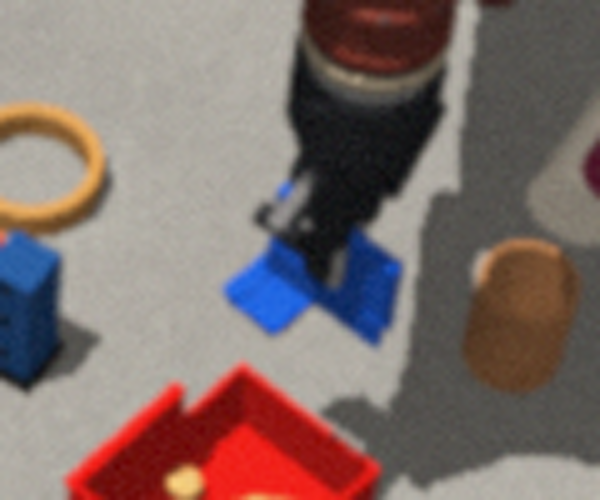

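The holder is centred in the grip (±38.7 mm along tool x) and upright, with the tongue tip about 0.203 m from the TCP. I'll carry it over to behind the lip.

Emit:
{"api": "apply_moves", "payload": {
  "plan": [
    [0,-0.04,0.009,0,-0.015],
    [0,-0.08,0.018,0,-0.03],
    [0,-0.12,0.027,0,-0.045],
    [0,-0.16,0.036,0,-0.06],
    [0,-0.2,0.045,0,-0.075],
    [0,-0.24,0.054,0,-0.09],
    [0,-0.28,0.063,0,-0.105],
    [0,-0.32,0.072,0,-0.12],
    [0,-0.36,0.08,0,-0.135],
    [0,-0.4,0.088,0,-0.15],
    [0,-0.44,0.096,0,-0.165],
    [0,-0.48,0.104,0,-0.18]
  ]
}}

```text
t: 10.07
tool_pos: [0.464, -0.1835, 0.3667]
tool_rot: [-2.221, -2.215, 0.002]
contact_force: [0.8, -0.2, -0.8]
opening: 0.0092
grip_force: 68.1
```

```bash
python3 -c "
from h import *
to(.467,-.285,.33,1.567)"
```

```text
t 10.0667 p [ 0.464  -0.1835  0.3667] yaw 1.5682 tilt [ 0.0023 -0.0038 -1.    ] F [ 0.8 -0.2 -0.8] open 0.0092 68.1
shift [-0.1016  0.0034  0.0365] roll 0.0012
```

Emit:
{"api": "apply_moves", "payload": {
  "plan": [
    [0,-0.035,0.003,0,0],
    [0,-0.07,0.003,0.01,0],
    [0,-0.09,0.003,0.02,0],
    [0,-0.1,0.003,0.03,0],
    [0,-0.1,0.003,0.037,0],
    [0,-0.1,0.003,0.037,0],
    [0,-0.1,0.003,0.037,0]
  ]
}}

```text
t: 10.65
tool_pos: [0.4676, -0.2803, 0.331]
tool_rot: [-2.221, -2.217, -0.0]
contact_force: [1.3, 0.3, -0.7]
opening: 0.0092
grip_force: 68.1
```

```bash
python3 -c "
from h import *
to(.4685,-.285,.283,1.567)
o=telemetry.get_obs();M=R.from_rotvec(o['tool_rot']).as_matrix();p=np.array(o['tool_pos'])
for n in ('scene','top'):
    im=eyes.get_image(n);P=cloud(im);a=im['img'].astype(int);b,g,r=a[...,0],a[...,1],a[...,2]
    q=P[(b>r+50)&(b>g+30)&(abs(P[...,0]-p[0])<.03)&(abs(P[...,1]+.285)<.06)&(P[...,2]>.1)]
    l=(q-p)@M;print(n,len(q),np.percentile(l,[2,50,98],axis=0).round(4).tolist())
    lo=l[l[:,2]>.187];print('tongue rear y,z',len(lo),np.median(lo,axis=0))
    hi=l[(l[:,2]<.175)&(l[:,2]>.14)];print('panel rear',len(hi),np.median(hi,axis=0))
    cv2.imwrite(f'pics/{n}3.png',cv2.resize(im['img'][120:240,150:300] if n=='scene' else im['img'][180:300,400:550],None,fx=5,fy=5,interpolation=2))
"
```

```text
t 10.65 p [ 0.4676 -0.2803  0.331 ] yaw 1.5689 tilt [ 0.0025 -0.0024 -1.    ] F [ 1.3  0.3 -0.7] open 0.0092 68.1
shift [-0.0048  0.001   0.048 ] roll 0.0019
scene 211 [[-0.0387, -0.0011, 0.1306], [0.0188, 0.0046, 0.175], [0.0419, 0.0096, 0.2025]]
tongue rear y,z 62 [-0.00079984  0.00470952  0.19454262]
panel rear 68 [0.02613523 0.00447311 0.15796855]Traceback (most recent call last):
  File "<string>", line 8, in <module>
    l=(q-p)@M;print(n,len(q),np.percentile(l,[2,50,98],axis=0).round(4).tolist())
                             ~~~~~~~~~~~~~^^^^^^^^^^^^^^^^^^^^
    return _quantile_unchecked(
        a, q, axis, out, overwrite_input, method, keepdims, weights)
    return _ureduce(a,
                    func=_quantile_ureduce_func,
    ...<5 lines>...
                    overwrite_input=overwrite_input,
                    method=method)
    r = func(a, **kwargs)
    result = _quantile(arr,
                       quantiles=q,
    ...<2 lines>...
                       out=out,
                       weights=wgt)
    slices_having_nans = np.isnan(arr[-1, ...])
                                  ~~~^^^^^^^^^
IndexError: index -1 is out of bounds for axis 0 with size 0
```

View pics/scene3.png

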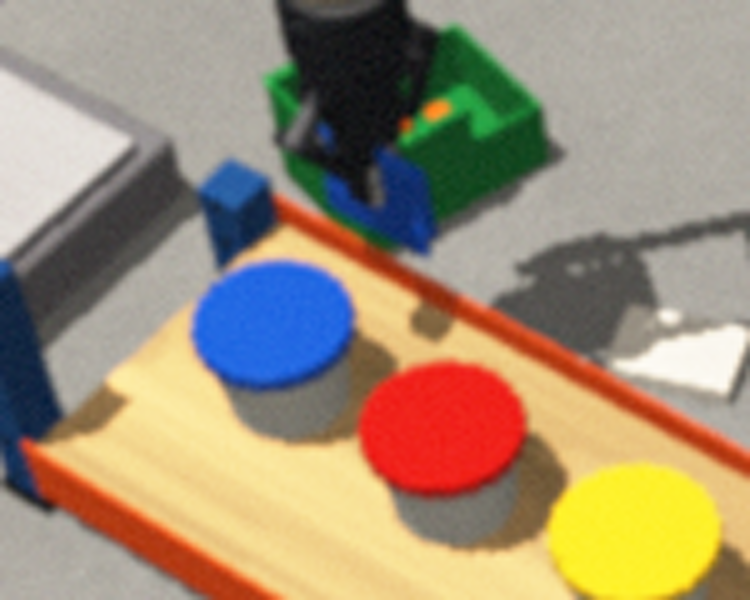

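The picture shows the holder over the lip in front of the blue tub, and it needs about 4 mm more -y. The panel sits centred over the slot. I'll lower the tongue tip about 4 mm below the lip top, well behind it.

Emit:
{"api": "apply_moves", "payload": {
  "plan": [
    [0,-0.004,0,0.015,0.002],
    [0,-0.004,0,0.03,0.002],
    [0,-0.004,0,0.04,0.002],
    [0,-0.004,0,0.046,0.002],
    [0,-0.004,0,0.048,0.002],
    [0,-0.004,0,0.048,0.002],
    [0,-0.004,0,0.048,0.002]
  ]
}}

```text
t: 11.33
tool_pos: [0.4681, -0.2857, 0.2855]
tool_rot: [2.226, 2.215, 0.0]
contact_force: [-1.1, 0.0, -0.3]
opening: 0.0092
grip_force: 68.2
```

Emit:
{"api": "apply_moves", "payload": {
  "plan": [
    [0,0,-0.002,0,0],
    [0,0,-0.004,0,0],
    [0,0,-0.005,0,0],
    [0,0,-0.006,0,0],
    [0,0,-0.006,0,0]
  ]
}}

```text
t: 11.75
tool_pos: [0.4616, -0.2858, 0.2849]
tool_rot: [2.227, 2.215, 0.0]
contact_force: [-0.9, -0.5, 0.2]
opening: 0.0091
grip_force: 68.2
```

Emit:
{"api": "apply_moves", "payload": {
  "plan": [
    [0,0,0,0.0025,0],
    [0,0,0,0.0025,0],
    [0,0,-0.001,0.0025,0],
    [0,0,-0.002,0.0025,0],
    [0,0,-0.003,0.0025,0],
    [0,0,-0.003,0.0025,0],
    [0,0,-0.003,0.0025,0]
  ]
}}

```text
t: 12.33
tool_pos: [0.4588, -0.2857, 0.2822]
tool_rot: [2.227, 2.216, -0.0]
contact_force: [-0.6, 0.4, -0.2]
opening: 0.0092
grip_force: 68.2
```

Emit:
{"api": "apply_moves", "payload": {
  "plan": [
    [0,0,-0.001,0,0],
    [0,0,-0.002,0,0],
    [0,0,-0.002,0,0],
    [0,0,-0.002,0,0]
  ]
}}

```text
t: 12.67
tool_pos: [0.4567, -0.2857, 0.2822]
tool_rot: [2.227, 2.216, 0.0]
contact_force: [0.4, -1.0, -0.6]
opening: 0.0092
grip_force: 68.2
```

Emit:
{"api": "apply_moves", "payload": {
  "plan": [
    [0,0,-0.001,0,0],
    [0,0,-0.001,0,0],
    [0,0,-0.002,0,0],
    [0,0,-0.002,0,0],
    [0,0,-0.002,0,0]
  ]
}}

```text
t: 13.08
tool_pos: [0.4555, -0.2856, 0.2823]
tool_rot: [2.225, 2.213, 0.004]
contact_force: [6.5, -0.2, -5.3]
opening: 0.0092
grip_force: 68.5
```

Contact felt: +x 6.5 N, so the tongue is against the lip's rear face. I'll back off to centre the slot and lower gently.

Emit:
{"api": "apply_moves", "payload": {
  "plan": [
    [0,0,0.0025,0,0],
    [0,0,0.0025,0,0],
    [0,0,0.0025,0.001,0],
    [0,0,0.0025,0.002,0],
    [0,0,0.0025,0.003,0],
    [0,0,0.0025,0.004,0],
    [0,0,0.0025,0.005,0],
    [0,0,0.0025,0.006,0],
    [0,0,0.0025,0.006,0]
  ]
}}

```text
t: 13.83
tool_pos: [0.4572, -0.2856, 0.2759]
tool_rot: [-2.227, -2.215, 0.0]
contact_force: [-0.2, 0.1, -0.6]
opening: 0.0092
grip_force: 69.0
```

Emit:
{"api": "apply_moves", "payload": {
  "plan": [
    [0,0,0,0.001,0],
    [0,0,0,0.002,0],
    [0,0,0,0.003,0],
    [0,0,0,0.004,0],
    [0,0,0,0.005,0],
    [0,0,0,0.006,0],
    [0,0,0,0.007,0],
    [0,0,0,0.008,0],
    [0,0,0,0.008,0]
  ]
}}

```text
t: 14.58
tool_pos: [0.4575, -0.2857, 0.2693]
tool_rot: [-2.227, -2.216, 0.0]
contact_force: [-2.9, 1.5, 5.8]
opening: 0.009
grip_force: 70.0
```

Contact at TCP z 0.2693, against 0.2692 predicted. I'll press to about 15 N and check.

Emit:
{"api": "apply_moves", "payload": {
  "plan": [
    [0,0,0,0.001,0],
    [0,0,0,0.002,0],
    [0,0,0,0.003,0],
    [0,0,0,0.003,0],
    [0,0,0,0.003,0],
    [0,0,0,0.003,0],
    [0,0,0,0.003,0],
    [0,0,0,0.003,0]
  ]
}}

```text
t: 15.25
tool_pos: [0.4577, -0.2859, 0.2692]
tool_rot: [-2.226, -2.215, 0.001]
contact_force: [-9.1, 7.5, 20.2]
opening: 0.0093
grip_force: 72.3
```

```bash
python3 -c "
from h import *
to(.4575,-.284,.269,1.567)
o=telemetry.get_obs();M=R.from_rotvec(o['tool_rot']).as_matrix();p=np.array(o['tool_pos'])
im=eyes.get_image('scene');P=cloud(im);a=im['img'].astype(int);b,g,r=a[...,0],a[...,1],a[...,2]
q=P[(b>r+50)&(b>g+30)&(abs(P[...,0]-p[0])<.03)&(abs(P[...,1]+.285)<.06)&(P[...,2]>.07)]
print(np.percentile(q,[2,50,98],axis=0).round(4).tolist())
cv2.imwrite('pics/scene4.png',cv2.resize(im['img'][120:240,150:300],None,fx=5,fy=5,interpolation=2))
"
```

```text
t 15.25 p [ 0.4577 -0.2859  0.2692] yaw 1.5662 tilt [ 5.0e-04 -1.2e-03 -1.0e+00] F [-9.1  7.5 20.2] open 0.0093 72.3
shift [ 0.0019 -0.0002  0.0002] roll -0.0008
[[0.4556, -0.3226, 0.0717], [0.4618, -0.268, 0.0974], [0.4678, -0.2458, 0.1419]]
```

View pics/scene4.png

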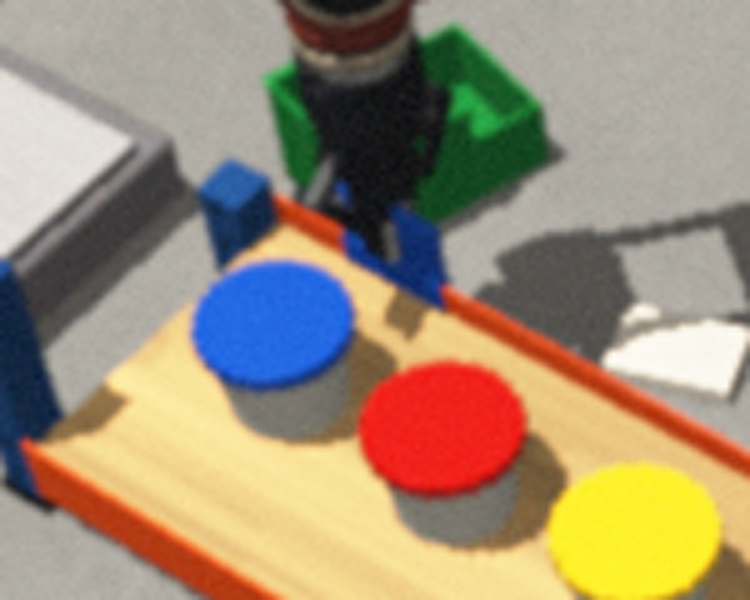

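The holder sits over the lip around (400,255) in the crop, directly in front of the blue tub, with the tongue behind the lip. It is pressed with a steady 20 N and z is stalled at home, so I'm handing in.

```bash
python3 -c "
from station import ctrl
print(ctrl.finish_job())"
```

```text
the job is handed in; nothing more can be done
None
```

The blue lid is fully seated, and the label holder is home over the lip in front of the blue tub, still gripped and pressed down with about 20 N; I handed the job in at about 15 s, but it returned no verdict.

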